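# Clamp the gift jar to the set mark

## Task

Stand the glass jar with the heart-topped lid gently upright in the jar clamp, between its V-block and its jaw, and let go of it. Then turn the clamp's bar knob clockwise until the jar is gripped in the V and the sprung jaw's pointer is pushed back level with the raised mark on the carriage, and not much beyond: too much squeeze breaks the glass. Work the jaw by the knob only, hold the knob lightly without wrenching or leaning on it, and leave the other goods where they stand.

Things in the scene. Friction and masses are not known exactly. Their poses are not given: they have to be found in the camera images.
- jar: Loose round clear-glass sweet jar, straight-sided body 62 mm in diameter and 88 mm tall, with a fixed pink ceramic lid (64 mm across, from 88 to 104 mm) and an upright heart finial up to 127 mm; 0.25 to 0.5 kg. Origin: centre of its underside, z up. The whole side between 10 and 85 mm up may be gripped.
- station: Bench clamp fixed to the counter: white slab 120 mm (x) by 280 mm (y), 12 mm thick, all in line along its own y: V-block and pad for the jar about y = -83 mm, sprung jaw and dark steel carriage from -28 to 56 mm (knob at 0), grey gearbox (68 by 62 mm, top at 75 mm) with the knob on it at y = 95 mm. Origin on the counter under the slab's middle.
- nest (a point): Middle of the nest pad's top, 16 mm above the counter; axes as the station's. The V-block (cheek tops 57 mm high) on its -y side is locked up to 5 mm nearer or farther each time: a seated jar's axis ends at x = 0, y = -5 to +5 mm here; put down at y = +10 mm it clears V and jaw, and the jaw slides it home. The free jaw face is at y = +55 mm at knob 0, 10 mm nearer per radian.
- carriage: Dark steel block 64 mm (x) by 50 mm (y) by 36 mm, top 50 mm above the counter, that the knob drives towards the nest (its -y) by 10 mm per radian. Carries the sprung jaw. Its axes are the station's; its origin is the station's at knob 0.
- jaw: Aluminium plate 36 mm wide, 18 to 58 mm above the counter, on two coil springs on the carriage's nest side, with a flat stem back over the carriage. Free, it rests fully forward; the jar pushes it back towards the carriage, at most 20 mm, against 1.2 N per mm. Axes as the carriage's; origin is the carriage's when free.
- pointer (a point): Middle of the top edge of the pointer, a steel cross-bar 28 mm long (x), 3 mm thick, on the jaw's stem, top 66 mm above the counter. Moves with the jaw.
- mark (a point): Midway between the two raised steel ribs on the carriage (14 mm long, 3 mm thick, one either side of the stem, 66 mm above the counter) that are the set mark. In the mark's axes (the station's) the pointer is at y = -12 mm with the jaw free; at the mark it is at y = 0, in line with the ribs: jaw pushed back 12 mm, pressing with 14 N.
- knob (a joint): Angle of the clamp knob, rad, 0 to 5.4, growing clockwise seen from above (tightening). It stays where it is left. Friction torque 0.20 N m, plus 0.010 N m per newton of jaw force: about 0.35 N m to tighten at the mark. The angle at which the mark is reached differs each time with the V-block.
- knob_grip (a point): On the knob's vertical axis at the height to grip, 103 mm above the counter, 10 mm below the bar's top. The black knob is a 48 mm disc, 10 mm thick, with a bar on it 46 mm long (this point's x), 12 mm thick (its y), 28 mm tall above the disc. The axes turn with the knob: yaw is the station's yaw minus the knob angle. Grip it with 20 to 35 N.
- bank: Bystander: small red gumball bank with a glass globe, 80 mm across, 128 mm tall. Origin under its centre.
- mailbox: Bystander: cream toy mailbox with a round top and a heart on its front, 130 by 75 mm, 93 mm tall (flag to 118 mm). Origin under its centre.
- tin: Bystander: low round steel tin 88 mm across, 48 mm tall. Origin under its centre.
- pad: Black rubber pad 62 by 56 mm, 4 mm thick, on the slab in the nest, that the jar stands on. Origin under its centre, 12 mm above the counter.
There are look-alikes about, which are no part of the job. What is shaped like the jar but blue or green is not meant.

How it is judged (in metres and radians):
On the way, in this order (a step that is already met when the one before it is completed fails the run):
1. the jar stands upright between the V-block and the jaw, let go, not yet clamped (x of jar in the frame of nest between -0.008 and 0.008 m and y of jar in the frame of nest between -0.01 and 0.022 m and z of jar in the frame of nest below 0.003 m and angle between jar's own z axis and vertical below 0.06 rad and contact force between the fingers and jar below 0.2 N and contact force between jaw and jar below 3 N), for 0.2 s.
2. the pointer has been brought level with the mark (y of pointer in the frame of mark between -0.002 and 0.002 m and contact force between jaw and jar above 6 N), for 0.2 s.
At the end, for the whole second after the job is handed in: The jar stands upright and at rest, centred in the V to 5 mm across, gripped by the jaw, and the pointer stands within 2 mm of the set mark (all of step 2 and x of jar in the frame of nest between -0.005 and 0.005 m and y of jar in the frame of nest between -0.009 and 0.009 m and z of jar in the frame of nest below 0.003 m and angle between jar's own z axis and vertical below 0.06 rad and linear speed of jar below 0.01 m/s); the robot touches nothing.
It fails at once if the jaw squeezes the jar with more than 21 N (contact force between jaw and jar above 21 N).
It fails at once if the jar is banged or pressed down on the nest pad with more than 40 N (contact force between jar and pad above 40 N).
It fails at once if the robot pushes the jaw or carriage directly (contact force between any of the arm, the fingers and carriage above 4 N).
It fails at once if a bystander is shifted more than 25 mm (distance of any of bank, mailbox, tin from where it was at the start of the episode above 0.025 m).
It fails at once if the knob is gripped, wrenched or leaned on with more than 90 N in all (both fingers together) (contact force between the fingers and station above 90 N).
It also fails if it takes over 72 s, if anything falls off the work surface, if the arm or the gripper's body presses on something with over 40 N, if the wrist force passes 120 N, or if a joint passes its speed limit or range.

## Robot

A 6-joint arm with a two-finger parallel gripper is mounted at the origin on the work surface. World frame = base frame: x ahead of the robot, y to its left, z up, the work surface at z = 0. Lengths are in mm, angles in degrees, forces in N, time in s.
With the tool pointing down it reaches from about 300 to 850 mm from the base axis. Payload 4.2 kg.
Tool frame: the origin (TCP) lies at the very end of the fingers, on their centre line; the grasp point (between the pads) lies 19 mm behind it; z points along the fingers, y is the line along which they close (so a half turn about z gives the same grasp; the last joint's range is limited). The gripper opens to 91 mm and grips with 3 to 60 N. Pads are 32 mm wide; open, the fingers measure 118 mm over their backs; the gripper's body (76 mm by 178 mm) begins 60 mm behind the grasp point.
Start: joints at [-75.172, 18.312, 89.639, -0, 72.044, -1.146], TCP at [158.244, -552.813, 213.976] pointing down, gripper open.
Joint ranges: [-177.97, 177.97], [-48.28, 115.42], [12.27, 149.76], [-77.06, 257.06], [2.81, 150.46], [-146.56, 146.56]. Speed limits (degrees/s): [147.25, 147.25, 180, 180, 180, 180].

## Interface

Orientations are given as [roll, pitch, yaw] about the fixed x, y, z axes, in that order (R = Rz(yaw) Ry(pitch) Rx(roll)).
In Python, from workcell import env, eyes gives the robot as it stands.
- The arm moves only by the tool send_rows, never from a script. Its argument "targets" is text: rows parted by semicolons, each of 7 numbers parted by spaces: the shift along the tool's x, y, z in m, then the turn, a rotation vector about the tool's x, y, z in degrees, then the opening in per cent of the stroke, from 0 (shut) to 100 (fully open). A call has 1 to 12 rows; each row is the pose to reach, as a shift and turn from the pose commanded when the call began, along the tool's axes at that moment; what a row does not reach only later rows make up. A row lasts 1/12 s, in which the tool goes at most 41.7 mm and 7.16 degrees, less where a joint would pass 70% of its speed; a pose out of reach is approached as far as the arm can. A call with a gripper value outside its range is refused whole. The fingers move at their own pace and stop on an object; "grip_force" is the grip in N (left out, the last holds). Time passes only in rows, so rows that repeat a pose let the fingers close. It gives the time, the measured TCP pose, the force, the opening and the grip force at its end, in the units of the state.
- env.state(): the state, without advancing time (a new reading comes with each control period).
- eyes.grab_frame(name): name is "scene" or "top"; returns a dict with "image" (400x640x3 uint8, blue, green, red), "fovy" (degrees; the focal length in pixels is half the picture's height over the tangent of half this angle, whatever the lens; pixels are square), "cx", "cy" (the principal point, pixels), "eye" and "attitude" of the camera in the world. Camera axes: x right, y up, looking along -z (the intrinsics and any distortion apply to the point x, -y, -z); pixel columns grow to the right and rows downward; lengths in mm; the calibration is good to about 2 mm. A picture is of the moment at which its call begins. There is no depth.
- env.job_done(): hands the job in; it is judged then, once.
The state is a dict: "time_s": time; "qpos": joint angles; "qvel": joint speeds; "effort": joint torques, N m; "ee_pos": TCP position; "ee_rot": TCP orientation; "force": force on the tool from outside, world axes, zero at the start; "torque": the same for the moment, N m; "gripper_width": finger opening in mm; "gripper_force": force on a finger pad.
Only numpy, scipy, OpenCV 4.12 (cv2) and the standard library are available. Lean on these libraries where they do the work, as an engineer would, in place of code of your own. Each camera call takes 0.05 s, during which the arm holds its last target. There are 200 camera calls.

## Working session

There is one attempt and no reset: what is moved stays moved. The work goes in short steps, Python scripts to look and compute and a tool call to move; the robot and the scene stay as the last step left them, time stands still between calls to the robot, and variables do not carry over. Pictures are saved under pics/ and viewed, at most 10 in all, crops included, and the job is handed in when it is done.

Besides the shell and the picture viewer there is one more tool, called as name(argument=value, ...), one argument or row to a line, values as JSON. send_rows: Moves the arm, as the interface text tells. Its arguments: {"type":"object","properties":{"targets":{"type":"string"},"grip_force":{"type":"number"}},"required":["targets"]}

```bash
ls; mkdir -p pics
python3 - <<'E'
from workcell import env, eyes
import cv2
for n in("scene","top"):
    f=eyes.grab_frame(n); cv2.imwrite(f"pics/{n}0.png",f["image"]); print({k:v for k,v in f.items() if k!="image"})
print(env.state())
E
```

```text
pics
{'fovy': 42.12933106517847, 'cx': 318.56174061473774, 'cy': 197.04343354488424, 'eye': array([1095.73002245, -579.64015504, 1162.29414591]), 'attitude': array([37.96156314,  0.58343541, 40.22009772])}
{'fovy': 53.47818481286328, 'cx': 315.542263062217, 'cy': 202.764854916539, 'eye': array([ 456.31493516,   50.20798149, 1366.41420904]), 'attitude': array([  4.59182696,  -0.21176278, -91.25760543])}
{'time_s': 0.1, 'qpos': array([-7.51728496e+01,  1.83483885e+01,  8.97002857e+01, -5.91362684e-04,
        7.20424995e+01, -1.14677974e+00]), 'qvel': array([ 0.02482949, -0.15447964, -0.18646649, -0.01411003, -0.00610791,
        0.04425621]), 'effort': array([-4.62465669e-04, -4.13334417e+01, -2.32510632e+01,  7.28535606e-02,
        4.21244034e-02, -4.65922597e-05]), 'ee_pos': array([ 158.11388389, -552.36499117,  213.19433501]), 'ee_rot': array([-1.79908833e+02, -1.26257740e-03,  1.59741120e+01]), 'force': array([ 0.21989811, -0.48871299, -1.57612461]), 'torque': array([ 4.11028092e-02, -8.53008272e-06,  2.77393133e-02]), 'gripper_force': 0.0, 'gripper_width': 91.24764236688326}
```

View pics/scene0.png

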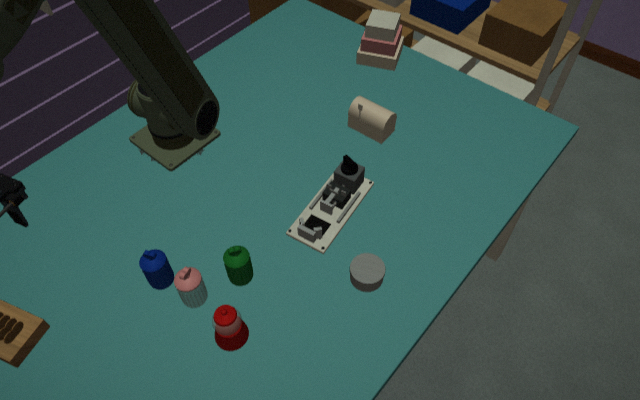

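View pics/top0.png

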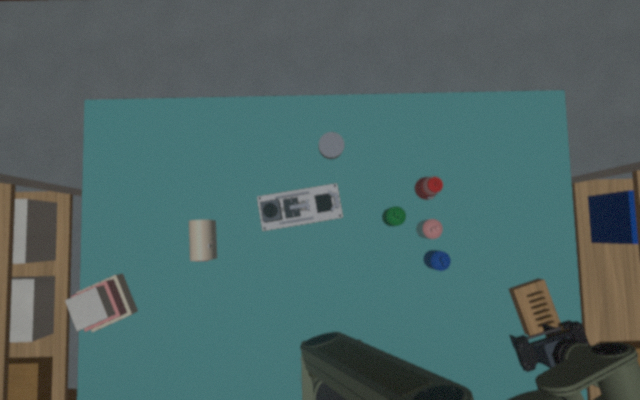

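The pink-lidded clear jar is at scene (190,287) and top (431,229). Blue, at (157,268)/(438,260), and green, at (238,265)/(395,216), are look-alikes, and the red one at (228,327)/(429,187) is the gumball bank. Only the pink-lidded one fits, so I'll confirm it with a crop. In the top view the clamp runs from the knob at (271,210) to the nest at (325,203).

```bash
cat > h.py <<'E'
import numpy as np, cv2
from scipy.spatial.transform import Rotation as R
def cam(f):
    h=f["image"].shape[0]; return h/2/np.tan(np.radians(f["fovy"]/2)), R.from_euler("xyz",f["attitude"],degrees=True).as_matrix()
def ray(f,u,v):
    F,M=cam(f); d=M@np.array([(u-f["cx"])/F,-(v-f["cy"])/F,-1.]); return f["eye"],d/np.linalg.norm(d)
def plane(f,u,v,z):
    e,d=ray(f,u,v); return e+d*(z-e[2])/d[2]
def proj(f,p):
    F,M=cam(f); c=M.T@(np.asarray(p,float)-f["eye"]); return np.array([f["cx"]-F*c[0]/c[2], f["cy"]+F*c[1]/c[2]])
def tri(f1,p1,f2,p2):
    a,d=ray(f1,*p1); b,e=ray(f2,*p2)
    s=np.linalg.lstsq(np.c_[d,-e],b-a,rcond=None)[0]; x,y=a+d*s[0],b+e*s[1]; return (x+y)/2,np.linalg.norm(x-y)
def blobs(m,amin=40):
    n,l,s,c=cv2.connectedComponentsWithStats(m.astype(np.uint8)); return [(c[i],s[i],l==i) for i in range(1,n) if s[i,4]>amin]
E
python3 - <<'E'
from h import *
from workcell import env,eyes
fs=eyes.grab_frame("scene"); ft=eyes.grab_frame("top")
for n,f in(("s",fs),("t",ft)):
    hsv=cv2.cvtColor(f["image"],cv2.COLOR_BGR2HSV); H,S,V=[hsv[...,i].astype(int) for i in range(3)]
    pk=((H<8)|(H>168))&(S>60)&(S<160)&(V>120)
    for c,s,m in blobs(pk): print(n,"pink",c,s)
    wh=(S<45)&(V>125)
    for c,s,m in blobs(wh,200):
        cn=np.argwhere(m)[:,::-1].astype(np.float32); print(n,"white",c,s,cv2.minAreaRect(cn))
# straightness of far table edge in top
im=ft["image"].astype(int)
for u in range(100,560,60):
    col=im[60:140,u,0]-im[60:140,u,2]; print(u,60+np.argmax(np.diff(col)),end="; ")
a=cv2.resize(fs["image"][230:350,120:280],(800,600),interpolation=cv2.INTER_CUBIC)[:, :]
cv2.imwrite("pics/c1.png",a)
b=cv2.resize(ft["image"][170:245,245:355],None,fx=7,fy=7,interpolation=cv2.INTER_CUBIC); cv2.imwrite("pics/c2.png",b)
E
```

```text
s pink [385.04878049  37.23577236] [362  25  40  20 123]
s pink [187.05352798 279.3406326 ] [174 267  27  24 411]
s white [382.90658174  18.94055202] [366  10  34  19 471] ((382.6013488769531, 18.858104705810547), (31.50444221496582, 16.376070022583008), 8.972626686096191)
s white [441.47270742  52.62663755] [411  36  61  34 916] ((440.9793701171875, 52.54639434814453), (58.483943939208984, 17.870092391967773), 23.96249008178711)
s white [501.1445993  79.8945993] [ 467   61   67   39 1148] ((500.3219299316406, 79.30241394042969), (65.7921371459961, 19.136991500854492), 24.77513885498047)
s white [327.70138383 216.14202476] [ 286  174   88   78 1373] ((329.98004150390625, 207.36001586914062), (41.600006103515625, 92.60001373291016), 36.86989212036133)
t pink [431.90948276 228.44827586] [424 220  17  17 232]
t pink [107.3        306.20454545] [ 85 282  35  48 220]
t white [303.94496644 206.67785235] [ 257  184   86   47 1490] ((299.37835693359375, 206.770263671875), (35.51018142700195, 81.70629119873047), 80.53767395019531)
t white [ 19.64136126 230.92539267] [ 13 199  14  65 764] ((19.711227416992188, 231.00811767578125), (11.798968315124512, 64.45235443115234), 2.2025983333587646)
t white [198.71988796 239.74089636] [190 219  19  42 714] ((199.0, 239.5), (41.0, 18.0), 90.0)
t white [114.93309859 305.87676056] [ 91 275  40  57 284] ((103.1752700805664, 303.14434814453125), (43.456817626953125, 44.87830352783203), 66.03750610351562)
t white [ 21.59006672 310.63009637] [  10  280   24   63 1349] ((21.60063934326172, 310.9840087890625), (21.58274269104004, 62.82976150512695), 2.2906100749969482)
t white [ 85.89559965 308.0880069 ] [  65  283   43   48 1159] ((87.41378784179688, 307.03448486328125), (38.253238677978516, 37.510459899902344), 68.19859313964844)
100 99; 160 97; 220 96; 280 95; 340 94; 400 93; 460 91; 520 90;
```

View pics/c1.png

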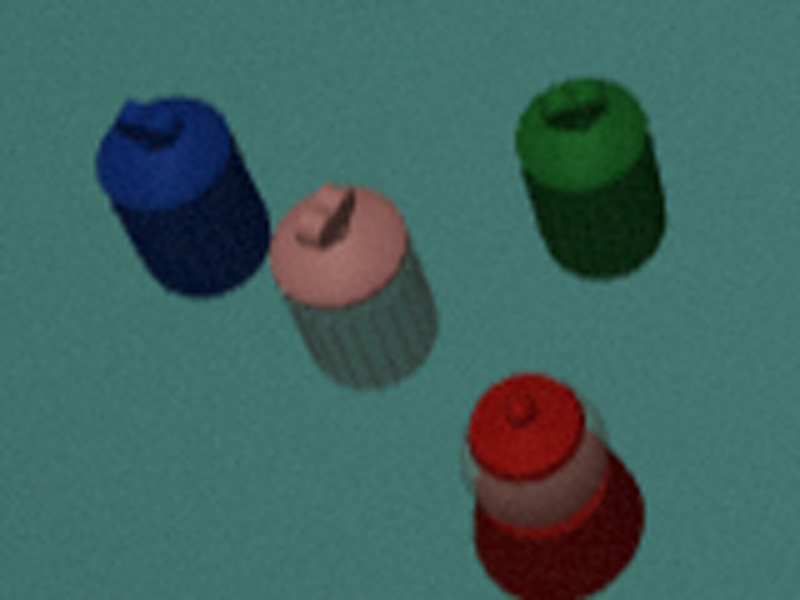

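View pics/c2.png

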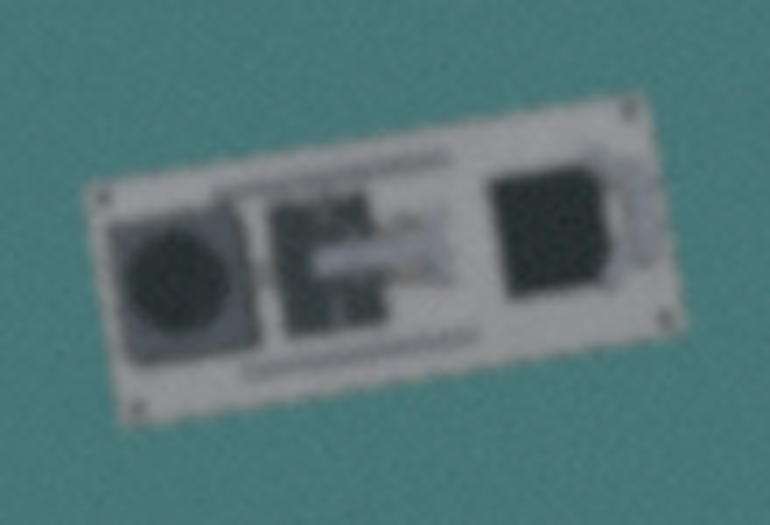

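The crop confirms it: the clear ribbed body with the pink lid at scene (187,280) is the jar, and blue, green and the red bank are its neighbours. In the clamp crop, the knob is on the left at (270,210), the carriage and pointer are at (293,206), and the pad is at (324,203).

Run:
```python
from h import *
from workcell import env,eyes
fs=eyes.grab_frame("scene"); ft=eyes.grab_frame("top")
def hsv(f): return [x.astype(int) for x in cv2.split(cv2.cvtColor(f["image"],cv2.COLOR_BGR2HSV))]
# slab via non-teal
for n,f,(u0,u1,v0,v1) in (("t",ft,(240,360,172,245)),("s",fs,(275,385,145,258))):
    H,S,V=hsv(f); m=~((H>78)&(H<98)&(S>75)); z=np.zeros_like(m); z[v0:v1,u0:u1]=m[v0:v1,u0:u1]
    c,s,b=max(blobs(z),key=lambda q:q[1][4])
    pts=np.argwhere(b)[:,::-1].astype(float)
    w=np.array([plane(f,u,v,12)[:2] for u,v in pts]).astype(np.float32)
    r=cv2.minAreaRect(w); print(n,"slab",s,r)
# jars etc.
for name,fn in dict(pink=lambda H,S,V:((H<8)|(H>168))&(S>55)&(S<160)&(V>110),blue=lambda H,S,V:(H>100)&(H<130)&(S>120),green=lambda H,S,V:(H>50)&(H<75)&(S>120),red=lambda H,S,V:((H<6)|(H>174))&(S>170)).items():
    out=[]
    for f,(u0,u1,v0,v1) in ((fs,(120,290,220,360)),(ft,(370,470,160,280))):
        m=fn(*hsv(f)); z=np.zeros_like(m); z[v0:v1,u0:u1]=m[v0:v1,u0:u1]
        c,s,b=max(blobs(z,10),key=lambda q:q[1][4]); out.append(c); 
        (x,y),r=cv2.minEnclosingCircle(np.argwhere(b)[:,::-1].astype(np.float32)); 
    print(name,out,tri(fs,out[0],ft,out[1]),"topcam z104",plane(ft,*out[1],104)[:2],"circ",plane(ft,x,y,100)[:2],r)
c=proj
# tcp check
```

```text
t slab [ 256  182   88   50 3070] ((552.687255859375, 98.02942657470703), (127.44609069824219, 285.6192321777344), 8.293437004089355)
s slab [ 286  155   88   99 3888] ((552.0546875, 117.58308410644531), (125.08524322509766, 333.12213134765625), 9.034793853759766)
pink [array([187.0733945 , 279.28211009]), array([431.90361446, 228.51807229])] (array([ 467.30227093, -329.79761717,   87.59615692]), np.float64(1.0827297617438971)) topcam z104 [ 467.50774344 -324.49956063] circ [ 467.44061111 -325.46879611] 9.062887191772461
blue [array([156.35040161, 268.53514056]), array([437.48768473, 259.98768473])] (array([ 365.37202193, -351.97228648,   53.97125307]), np.float64(2.5690200276563546)) topcam z104 [ 368.03256985 -337.64002202] circ [ 368.25168396 -336.9330927 ] 13.180654525756836
green [array([238.00991189, 264.91189427]), array([394.96296296, 215.75185185])] (array([ 513.61637412, -217.18505837,   56.95714133]), np.float64(2.8667334582646724)) topcam z104 [ 510.62587083 -208.61295962] circ [ 510.01627215 -208.8998323 ] 9.671582221984863
red [array([232.75475285, 338.30798479]), array([435.03278689, 184.78688525])] (array([ 622.49357255, -356.96253895,   28.78927341]), np.float64(19.145416063910552)) topcam z104 [ 607.08668459 -340.89509456] circ [ 608.49491032 -342.07157652] 5.590270042419434
```

```bash
cat >> h.py <<'E'
def shift(x,y,z,yaw=None):
    from workcell import env
    s=env.state(); M=R.from_euler("xyz",s["ee_rot"],degrees=True).as_matrix()
    d=M.T@(np.array([x,y,z])-s["ee_pos"])
    print("t",s["time_s"],"pos",s["ee_pos"].round(1),s["ee_rot"].round(2),"q6",s["qpos"][5].round(1),"w",round(s["gripper_width"],1),"F",s["force"].round(1))
    print("shift m",(d/1000).round(4),"turn z",None if yaw is None else round((s["ee_rot"][2]-yaw+180)%360-180,2))
E
python3 -c "
from h import *
shift(467.5,-326.5,160,16)"
```

```text
t 0.3 pos [ 158.2 -552.7  213.7] [-179.97    0.     15.97] q6 -1.1 w 90.9 F [0.1 0.6 0.2]
shift m [ 0.3596 -0.1323  0.0537] turn z -0.03
```

send_rows(
  targets="0.015 -0.005 0 0 0 0 100; 0.045 -0.017 0 0 0 0 100; 0.08 -0.03 0 0 0 0 100; 0.118 -0.043 0 0 0 0 100; 0.157 -0.057 0 0 0 0 100; 0.196 -0.072 0 0 0 0 100; 0.235 -0.086 0.01 0 0 0 100; 0.272 -0.1 0.02 0 0 0 100; 0.308 -0.113 0.03 0 0 0 100; 0.338 -0.124 0.04 0 0 0 100; 0.355 -0.131 0.048 0 0 0 100; 0.36 -0.132 0.05 0 0 0 100",
)

```text
time_s: 1.3
ee_pos: [469.7, -324.1, 162.3]
ee_rot: [-179.9, 0.0, 16.2]
force: [-0.3, -1.0, -0.7]
gripper_width: 91.3
gripper_force: 0.0
```

Run:
```python
from h import *
from workcell import env,eyes
fs=eyes.grab_frame("scene"); ft=eyes.grab_frame("top")
shift(467.5,-326.5,57)
p=env.state()["ee_pos"]; print("tcp in scene",proj(fs,p),"jar lid c",proj(fs,(467.5,-326.5,104)))
a=cv2.resize(fs["image"][200:350,110:310],(800,600),interpolation=cv2.INTER_CUBIC); cv2.imwrite("pics/c3.png",a)
```

```text
t 1.4 pos [ 468.3 -326.2  163.4] [-1.7996e+02  6.0000e-02  1.6090e+01] q6 37.9 w 91.4 F [-0.1 -0.1  0.2]
shift m [-8.000e-04  1.000e-04  1.064e-01] turn z None
tcp in scene [181.73112293 261.80268717] jar lid c [186.97193088 274.89502231]
```

View pics/c3.png

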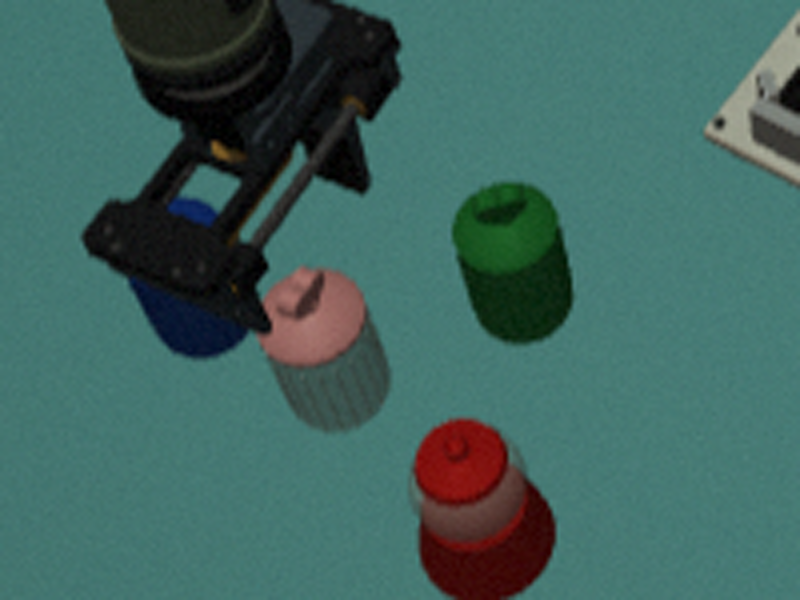

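The view shows the fingertips straddling the line over the jar, at scene (176,282) and (200,247), which agrees with the calibration. The jar sits about 1–2 mm further towards +x and −y, so I'll descend.

send_rows(
  targets="0 0 0.015 0 0 0 100; 0 0.001 0.035 0 0 0 100; 0 0.001 0.055 0 0 0 100; 0 0.001 0.073 0 0 0 100; 0 0.001 0.088 0 0 0 100; 0 0.001 0.098 0 0 0 100; 0 0.001 0.105 0 0 0 100; 0 0.001 0.106 0 0 0 100; 0 0.001 0.106 0 0 0 100",
)

```text
time_s: 2.15
ee_pos: [468.2, -328.4, 58.3]
ee_rot: [180.0, -0.0, 15.9]
force: [0.5, 0.1, 0.2]
gripper_width: 91.4
gripper_force: 0.0
```

send_rows(
  targets="0 0 0 0 0 0 80; 0 0 0 0 0 0 70; 0 0 0 0 0 0 64; 0 0 0 0 0 0 60; 0 0 0 0 0 0 55; 0 0 0 0 0 0 55; 0 0 0 0 0 0 55; 0 0 0 0 0 0 55",
  grip_force=20,
)

```text
time_s: 2.82
ee_pos: [468.9, -328.5, 58.5]
ee_rot: [179.9, -0.1, 16.0]
force: [1.6, -2.8, 3.4]
gripper_width: 62.5
gripper_force: 20.0
```

send_rows(
  targets="0 0 -0.003 0 0 0 55; 0 0 -0.01 0 0 0 55; 0 0 -0.022 0 0 0 55; 0 0 -0.038 0 0 0 55; 0 0 -0.056 0 0 0 55; 0 0 -0.076 0 0 0 55; 0 0 -0.096 0 0 0 55; 0 0 -0.114 0 0 0 55; 0 0 -0.13 0 0 0 55; 0 0 -0.142 0 0 0 55; 0 0 -0.15 0 0 0 55; 0 0 -0.15 0 0 0 55",
  grip_force=22,
)

```text
time_s: 3.82
ee_pos: [468.6, -327.8, 209.3]
ee_rot: [179.9, -0.1, 16.0]
force: [0.1, 0.1, -3.9]
gripper_width: 62.4
gripper_force: 22.0
```

Run:
```python
from h import *
from workcell import env,eyes
ft=eyes.grab_frame("top")
# station features in top: corner screws / pad, knob, gearbox
im=ft["image"]; hs=cv2.cvtColor(im,cv2.COLOR_BGR2HSV); H,S,V=[hs[...,i].astype(int) for i in range(3)]
m=np.zeros(V.shape,bool); m[175:240,250:350]=((V<75))[175:240,250:350]
for c,s,b in blobs(m,8): print(c.round(1),s,plane(ft,*c,16)[:2].round(1),plane(ft,*c,113)[:2].round(1))
yaw=np.radians(8.4); n=np.array([552.6,98])
for nm,l in(("nest",(0,-83)),("place",(0,-73)),("knob",(0,95))): print(nm,n+np.array([[np.cos(yaw),-np.sin(yaw)],[np.sin(yaw),np.cos(yaw)]])@l)
shift(563.2,25.8,208,98.4)
```

```text
[323.3 202.4] [316 194  16  18 220] [565.5  16.2] [557.6  18.7]
[294.  200.3] [292 199   5   4  12] [574.6 116.2] [566.1 111.4]
[287.5 208.1] [285 200   7  17  75] [548.6 138.7] [542.  132.4]
[269.7 209.9] [263 203  15  15 166] [543.7 199.5] [537.4 188.8]
[296.1 212.6] [293 210   6   6  19] [532.4 109.8] [526.9 105.5]
nest [564.72489137  15.89039636]
place [563.26406109  25.78311969]
knob [538.72211229 191.98087163]
t 3.8667 pos [ 468.1 -327.5  208.1] [-179.99   -0.     15.98] q6 37.9 w 62.8 F [ 1.4  0.1 -4.3]
shift m [ 1.886e-01 -3.135e-01  1.000e-04] turn z -82.42
```

send_rows(
  targets="0.004 -0.006 0 0 0 -3 55; 0.015 -0.025 0 0 0 -9 55; 0.032 -0.053 0 0 0 -16 55; 0.051 -0.085 0 0 0 -23 55; 0.07 -0.117 0 0 0 -30 55; 0.091 -0.15 0 0 0 -37 55; 0.111 -0.183 0 0 0 -44 55; 0.13 -0.216 0 0 0 -51 55; 0.149 -0.248 0 0 0 -58 55; 0.166 -0.276 0 0 0 -65 55; 0.18 -0.299 0 0 0 -72 55; 0.187 -0.311 0 0 0 -78 55",
)

```text
time_s: 4.87
ee_pos: [562.1, 26.2, 206.2]
ee_rot: [-179.8, -0.1, 94.5]
force: [-0.1, 0.7, -3.9]
gripper_width: 62.6
gripper_force: 22.0
```

```bash
python3 -c "
from h import *
shift(563.2,25.8,150,98.6)"
```

```text
t 4.8667 pos [562.1  26.2 206.2] [-1.7984e+02 -1.1000e-01  9.4450e+01] q6 -3.0 w 62.6 F [-0.1  0.7 -3.9]
shift m [-0.0006  0.0012  0.0562] turn z -4.15
```

send_rows(
  targets="0 0.001 0.005 0 0 -2 55; -0.001 0.001 0.018 0 0 -4 55; -0.001 0.001 0.035 0 0 -4 55; -0.001 0.001 0.053 0 0 -4 55; -0.001 0.001 0.07 0 0 -4 55; -0.001 0.001 0.085 0 0 -4 55; -0.001 0.001 0.095 0 0 -4 55; -0.001 0.001 0.101 0 0 -4 55; -0.001 0.001 0.104 0 0 -4 55; -0.001 0.001 0.104 0 0 -4 55; -0.001 0.001 0.104 0 0 -4 55",
)

```text
time_s: 5.78
ee_pos: [564.0, 21.7, 104.4]
ee_rot: [179.9, 0.0, 98.0]
force: [0.4, -0.3, -4.1]
gripper_width: 62.8
gripper_force: 22.0
```

Run:
```python
from h import *
from workcell import env,eyes
shift(563.2,25.8,76,98.6)
fs=eyes.grab_frame("scene")
cv2.imwrite("pics/c4.png",cv2.resize(fs["image"][140:265,270:420],None,fx=5,fy=4.8,interpolation=cv2.INTER_CUBIC)[:600])
p=env.state()["ee_pos"]; b=p-[0,0,58.5]
print("jar bottom",proj(fs,b),"nest",proj(fs,(564.7,15.9,16)),"place",proj(fs,(563.2,25.8,16)))
print("jar axis top104", proj(fs,b+[0,0,104]))
```

```text
t 5.7833 pos [564.   21.7 104.4] [1.7995e+02 1.0000e-02 9.7970e+01] q6 -6.9 w 62.8 F [ 0.4 -0.3 -4.1]
shift m [ 0.0042 -0.0002  0.0284] turn z -0.63
jar bottom [316.2174703  217.44688909] nest [315.11766033 225.47004174] place [317.07697597 222.85789458]
jar axis top104 [315.64292866 193.02504653]
```

View pics/c4.png

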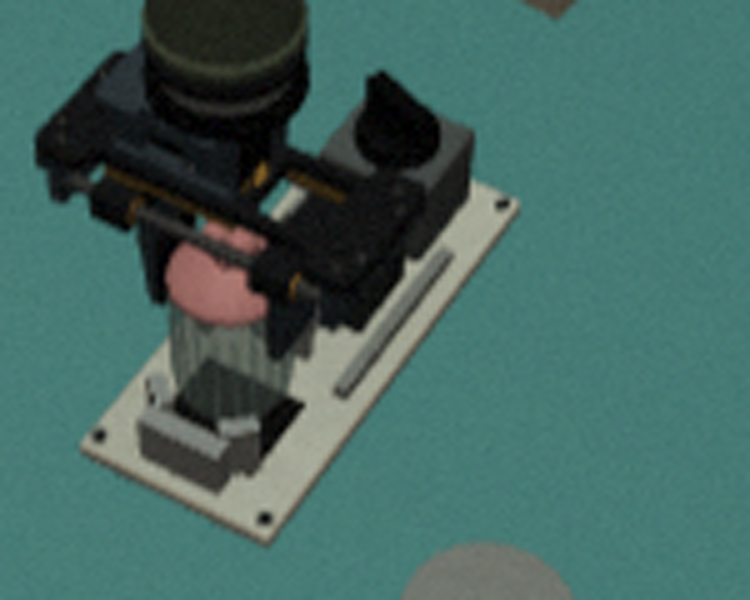

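The jar hangs centred over the pad, with its body axis at scene x≈316 against a predicted 316.2. The V is below it at (310,232) and the knob is at (349,165). I'll lower it 4 mm further from the V.

send_rows(
  targets="0.002 0 0.004 0 0 -0.5 55; 0.004 0 0.009 0 0 -0.5 55; 0.004 0 0.014 0 0 -0.5 55; 0.004 0 0.018 0 0 -0.5 55; 0.004 0 0.022 0 0 -0.5 55; 0.004 0 0.025 0 0 -0.5 55; 0.004 0 0.027 0 0 -0.5 55; 0.004 0 0.028 0 0 -0.5 55; 0.004 0 0.028 0 0 -0.5 55; 0.004 0 0.028 0 0 -0.5 55",
)

```text
time_s: 6.67
ee_pos: [563.1, 25.7, 76.0]
ee_rot: [180.0, 0.0, 98.5]
force: [0.7, 0.0, -3.3]
gripper_width: 62.9
gripper_force: 22.0
```

send_rows(
  targets="0 0 0 0 0 0 55; 0 0 0.0005 0 0 0 55; 0 0 0.0005 0 0 0 55; 0 0 0.001 0 0 0 55; 0 0 0.001 0 0 0 55",
)

```text
time_s: 7.08
ee_pos: [563.0, 25.7, 74.9]
ee_rot: [-180.0, 0.0, 98.5]
force: [-0.1, 1.1, -4.3]
gripper_width: 62.5
gripper_force: 22.0
```

send_rows(
  targets="0 0 0.0003 0 0 0 55; 0 0 0.0007 0 0 0 55; 0 0 0.001 0 0 0 55; 0 0 0.001 0 0 0 55; 0 0 0.001 0 0 0 55",
)

```text
time_s: 7.5
ee_pos: [563.2, 25.7, 74.4]
ee_rot: [180.0, 0.0, 98.5]
force: [0.4, -0.5, 1.6]
gripper_width: 62.8
gripper_force: 22.0
```

Contact: the force went from −4 to +1.6 N. I'll release gently.

send_rows(
  targets="0 0 0 0 0 0 70; 0 0 0 0 0 0 75; 0 0 0 0 0 0 85; 0 0 0 0 0 0 100; 0 0 0 0 0 0 100; 0 0 0 0 0 0 100",
)

```text
time_s: 8.0
ee_pos: [563.1, 25.7, 73.9]
ee_rot: [180.0, 0.0, 98.5]
force: [0.0, 0.4, -0.5]
gripper_width: 90.3
gripper_force: 0.0
```

send_rows(
  targets="0 0 -0.005 0 0 0 100; 0 0 -0.015 0 0 0 100; 0 0 -0.03 0 0 0 100; 0 0 -0.05 0 0 0 100; 0 0 -0.07 0 0 0 100; 0 0 -0.09 0 0 0 100; 0 0 -0.11 0 0 0 100; 0 0 -0.125 0 0 0 100; 0 0 -0.13 0 0 0 100",
)

```text
time_s: 8.75
ee_pos: [564.5, 25.7, 207.7]
ee_rot: [179.6, 0.0, 98.5]
force: [1.1, 0.1, -0.5]
gripper_width: 90.9
gripper_force: 0.0
```

```bash
python3 -c "
from h import *
shift(538.5,191.2,170,188.5)"
```

```text
t 8.75 pos [564.5  25.7 207.7] [1.7965e+02 5.0000e-02 9.8470e+01] q6 -7.0 w 90.9 F [ 1.1  0.1 -0.5]
shift m [ 0.1675 -0.0015  0.0376] turn z -90.03
```

Run:
```python
from h import *
from workcell import env,eyes
fs=eyes.grab_frame("scene"); ft=eyes.grab_frame("top")
a=cv2.resize(fs["image"][145:245,275:385],None,fx=5.5,fy=5.5,interpolation=cv2.INTER_CUBIC)
a=cv2.convertScaleAbs(a,alpha=1.9,beta=10)
u,v=proj(fs,(538.5,191.2,85)); print("disc",u,v,"top",proj(fs,(538.5,191.2,113)))
y=np.radians(8.5)
for l in((23,0),(-23,0),(0,23),(0,-23)):
    p=np.array([538.5,191.2])+np.array([[np.cos(y),-np.sin(y)],[np.sin(y),np.cos(y)]])@l
    q=proj(fs,(*p,113)); print(l,((q-[275,145])*5.5).round())
b=cv2.convertScaleAbs(cv2.resize(ft["image"][185:235,250:290],None,fx=6,fy=6,interpolation=cv2.INTER_CUBIC),alpha=2.2,beta=10)
o=np.zeros((550,605+240,3),np.uint8); o[:,:605]=a; o[:300,605:]=b; cv2.imwrite("pics/c5.png",o[:,:800])
```

```text
disc 348.74055063753497 166.02274655642145 top [349.10800837 159.19468561]
(23, 0) [448.  96.]
(-23, 0) [367.  60.]
(0, 23) [430.  49.]
(0, -23) [384. 108.]
```

View pics/c5.png

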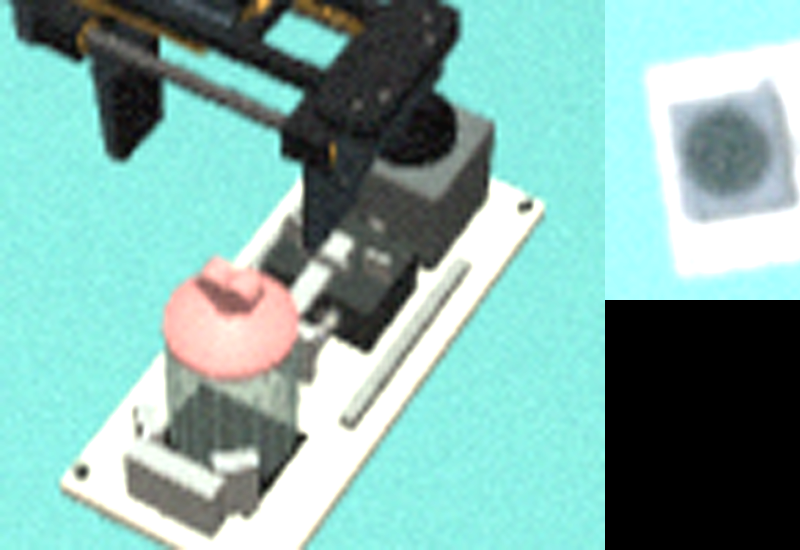

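The jar stands upright in the nest, clear of the V and the jaw. The knob is partly hidden, so I'll read its bar angle from the first, unobstructed picture.

Run:
```python
from h import *
from workcell import eyes
im=cv2.imread("pics/scene0.png"); t=cv2.imread("pics/top0.png")
a=cv2.convertScaleAbs(cv2.resize(im[145:195,320:370],None,fx=8,fy=8,interpolation=cv2.INTER_CUBIC),alpha=3,beta=0)
b=cv2.convertScaleAbs(cv2.resize(t[190:230,250:290],None,fx=10,fy=10,interpolation=cv2.INTER_CUBIC),alpha=3.5,beta=-40)
cv2.imwrite("pics/c6.png",np.hstack([a,b]))
fs=eyes.grab_frame("scene"); fs["image"][:]=im
for th in range(0,180,20):
    y=np.radians(8.5-th); y=np.radians(8.5-th); d=np.array([np.cos(y),np.sin(y)])*23
    print(th,[((proj(fs,(538.5+s*d[0],191.2+s*d[1],113))-[320,145])*8).round() for s in(1,-1)])
```

```text
0 [array([292., 140.]), array([174.,  88.])]
20 [array([277., 153.]), array([189.,  75.])]
40 [array([257., 162.]), array([209.,  66.])]
60 [array([233., 164.]), array([232.,  64.])]
80 [array([210., 161.]), array([255.,  67.])]
100 [array([189., 152.]), array([276.,  76.])]
120 [array([174., 138.]), array([291.,  89.])]
140 [array([166., 121.]), array([300., 106.])]
160 [array([166., 104.]), array([300., 123.])]
```

View pics/c6.png

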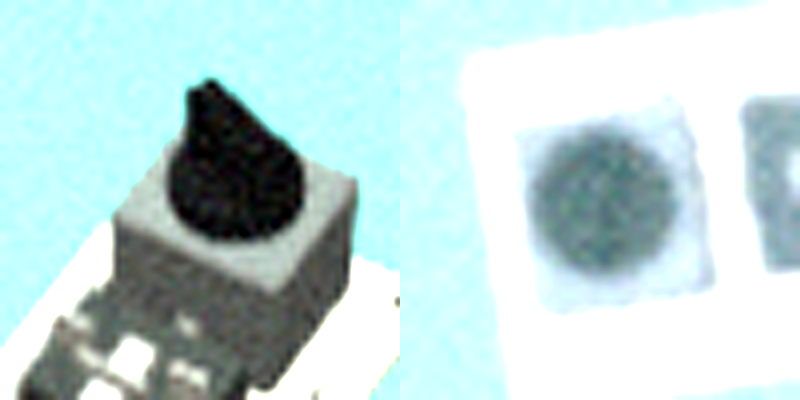

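The bar's top ridge runs from (200,82) to (290,150) in the crop. That matches a knob angle of about 20° clockwise from the station's x, so tool yaw should be about 167.5°.

send_rows(
  targets="0.005 0 0 0 0 -4 100; 0.018 0 0 0 0 -10 100; 0.035 0 0 0 0 -17 100; 0.055 0 0 0 0 -24 100; 0.075 0 0 0 0 -31 100; 0.095 0 0 0 0 -38 100; 0.115 -0.001 0.01 0 0 -45 100; 0.133 -0.001 0.025 0 0 -52 100; 0.149 -0.001 0.04 0 0 -58 100; 0.16 -0.001 0.052 0 0 -64 100; 0.167 -0.001 0.06 0 0 -69 100; 0.167 -0.001 0.06 0 0 -69 100",
)

```text
time_s: 9.9
ee_pos: [535.0, 191.3, 140.5]
ee_rot: [-179.8, -0.3, 167.6]
force: [-0.2, 0.2, 0.5]
gripper_width: 91.3
gripper_force: 0.0
```

```bash
python3 -c "
from h import *
shift(538.5,191.2,90,167.5)"
```

```text
t 9.9 pos [535.  191.3 140.5] [-179.82   -0.35  167.65] q6 -59.2 w 91.3 F [-0.2  0.2  0.5]
shift m [-0.0037  0.0008  0.0505] turn z 0.15
```

send_rows(
  targets="-0.002 0.001 0.008 0 0 0 80; -0.003 0.001 0.018 0 0 0 60; -0.003 0.001 0.028 0 0 0 45; -0.003 0.001 0.038 0 0 0 35; -0.003 0.001 0.046 0 0 0 35; -0.003 0.001 0.05 0 0 0 35; -0.003 0.001 0.05 0 0 0 35; -0.003 0.001 0.05 0 0 0 35",
)

```text
time_s: 10.57
ee_pos: [540.6, 190.9, 93.8]
ee_rot: [-180.0, -0.0, 167.5]
force: [0.1, 0.4, 0.5]
gripper_width: 40.6
gripper_force: 0.0
```

Run:
```python
from h import *
from workcell import env,eyes
shift(538.5,191.2,90,167.5)
fs=eyes.grab_frame("scene")
a=cv2.convertScaleAbs(cv2.resize(fs["image"][130:230,290:400],None,fx=6,fy=6,interpolation=cv2.INTER_CUBIC),alpha=2.5,beta=0); cv2.imwrite("pics/c7.png",a)
```

```text
t 10.5667 pos [540.6 190.9  93.8] [-1.7999e+02 -1.0000e-02  1.6745e+02] q6 -59.1 w 40.6 F [0.1 0.4 0.5]
shift m [ 0.0021 -0.0002  0.0038] turn z -0.05
```

View pics/c7.png

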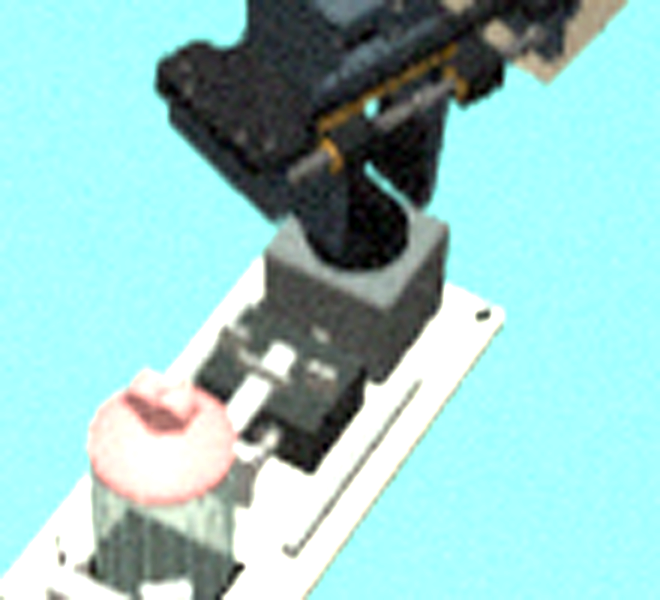

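The fingers straddle the knob bar, with the disc at crop (355,240), and the jar is untouched. I'll lower 4 mm and close lightly.

send_rows(
  targets="0.001 0 0.002 0 0 0 35; 0.002 0 0.004 0 0 0 30; 0.002 0 0.0045 0 0 0 24; 0.002 0 0.0045 0 0 0 19; 0.002 0 0.0045 0 0 0 15; 0.002 0 0.0045 0 0 0 12; 0.002 0 0.0045 0 0 0 10; 0.002 0 0.0045 0 0 0 8; 0.002 0 0.0045 0 0 0 8; 0.002 0 0.0045 0 0 0 8",
  grip_force=20,
)

```text
time_s: 11.45
ee_pos: [538.7, 191.6, 89.5]
ee_rot: [180.0, 0.0, 167.5]
force: [0.3, 1.8, 0.4]
gripper_width: 11.7
gripper_force: 19.9
```

Run:
```python
from h import *
from workcell import env,eyes
shift(538.5,191.2,90,167.5); s=env.state(); print(s["torque"],s["gripper_force"])
```

```text
t 11.45 pos [538.7 191.6  89.5] [1.7998e+02 1.0000e-02 1.6745e+02] q6 -59.0 w 11.7 F [0.3 1.8 0.4]
shift m [ 0.0001 -0.0004 -0.0005] turn z -0.05
[ 0.20331089 -0.10754794 -0.22164529] 19.944711327552795
```

send_rows(
  targets="0 0 0 0 0 2 8; 0 0 0 0 0 6 8; 0 0 0 0 0 11 8; 0 0 0 0 0 16 8; 0 0 0 0 0 21 8; 0 0 0 0 0 26 8; 0 0 0 0 0 31 8; 0 0 0 0 0 36 8; 0 0 0 0 0 41 8; 0 0 0 0 0 46 8; 0 0 0 0 0 49 8; 0 0 0 0 0 50 8",
  grip_force=25,
)

```text
time_s: 12.45
ee_pos: [538.9, 191.9, 89.5]
ee_rot: [179.9, -0.0, 117.4]
force: [0.2, 2.1, 0.2]
gripper_width: 11.6
gripper_force: 25.0
```

```bash
cat > ptr.py <<'E'
from h import *
from workcell import env,eyes
def run(show=False):
    s=env.state(); print("t",s["time_s"],"yaw",s["ee_rot"][2].round(2),"q6",s["qpos"][5].round(1),"pos",s["ee_pos"].round(1),"F",s["force"].round(1),"T",s["torque"].round(2),"w",round(s["gripper_width"],1))
    yw=np.radians(8.5); Q=np.array([[np.cos(yw),-np.sin(yw)],[np.sin(yw),np.cos(yw)]])
    ys=np.arange(-60,60.1,1)
    for n in("scene","top"):
        fr=[eyes.grab_frame(n) for _ in range(3)]; f=fr[0]; im=np.mean([cv2.cvtColor(q["image"],cv2.COLOR_BGR2GRAY).astype(np.float32) for q in fr],0).astype(np.float32)
        def prof(xs):
            o=[]
            for x in xs:
                p=np.array([proj(f,(*(np.array([552.6,98])+Q@[x,y]),66)) for y in ys],np.float32)
                o.append(cv2.remap(im,p[:,0],p[:,1],cv2.INTER_CUBIC)[:,None][:,0].ravel())
            return np.mean(o,0)
        for nm,xs in(("ribL",range(-20,-9,2)),("stem",range(-3,4,2)),("ribR",range(10,21,2))):
            print(n,nm,"y0=-60:",prof(xs)[::2].astype(int).tolist())
if __name__=="__main__": run()
E
python3 ptr.py
```

```text
t 12.45 yaw 117.44 q6 -9.0 pos [538.9 191.9  89.5] F [0.2 2.1 0.2] T [ 0.37 -0.16  0.2 ] w 11.6
scene ribL y0=-60: [126, 127, 128, 131, 131, 128, 123, 113, 97, 78, 66, 62, 64, 72, 83, 92, 94, 94, 98, 104, 106, 96, 72, 47, 36, 36, 34, 34, 34, 36, 42, 52, 56, 52, 43, 45, 54, 59, 52, 41, 36, 35, 34, 36, 41, 49, 56, 58, 54, 46, 38, 35, 36, 35, 32, 30, 30, 30, 29, 29, 30]
scene stem y0=-60: [120, 119, 119, 119, 119, 118, 118, 118, 117, 116, 116, 115, 114, 114, 113, 111, 110, 108, 105, 104, 105, 104, 105, 106, 106, 109, 108, 98, 79, 61, 65, 85, 97, 103, 106, 107, 110, 107, 93, 67, 41, 33, 34, 35, 34, 33, 31, 29, 29, 29, 31, 30, 29, 29, 29, 30, 30, 29, 29, 29, 30]
scene ribR y0=-60: [75, 80, 82, 84, 84, 87, 89, 92, 98, 101, 97, 82, 62, 51, 47, 43, 43, 42, 45, 39, 35, 41, 44, 48, 49, 48, 47, 45, 43, 44, 56, 65, 63, 54, 49, 50, 53, 58, 55, 45, 35, 34, 35, 35, 44, 64, 80, 87, 89, 85, 71, 52, 36, 30, 30, 30, 30, 29, 29, 31, 30]
top ribL y0=-60: [119, 117, 115, 112, 112, 114, 119, 127, 133, 136, 134, 130, 126, 123, 121, 120, 120, 121, 122, 122, 121, 122, 122, 122, 122, 114, 102, 86, 73, 67, 66, 67, 67, 66, 64, 65, 68, 71, 72, 70, 66, 62, 60, 59, 58, 58, 58, 57, 61, 68, 84, 103, 122, 136, 140, 137, 126, 107, 84, 68, 62]
top stem y0=-60: [123, 123, 121, 119, 118, 116, 115, 117, 121, 126, 129, 130, 129, 127, 125, 124, 122, 122, 123, 124, 124, 124, 124, 123, 124, 123, 122, 121, 119, 118, 118, 117, 117, 118, 120, 121, 120, 120, 119, 117, 110, 100, 85, 74, 64, 59, 59, 59, 60, 63, 71, 82, 97, 107, 112, 112, 108, 97, 84, 71, 62]
top ribR y0=-60: [120, 119, 118, 117, 117, 119, 123, 129, 136, 139, 138, 135, 132, 130, 131, 132, 133, 134, 132, 130, 127, 127, 128, 131, 130, 123, 108, 90, 75, 67, 68, 70, 71, 70, 67, 67, 68, 70, 70, 67, 65, 62, 60, 59, 59, 59, 58, 58, 62, 72, 88, 109, 130, 142, 147, 147, 142, 130, 111, 87, 70]
```

```bash
cat > ptr.py <<'E'
from h import *
from workcell import env,eyes
import sys
def run(kn):
    s=env.state(); print("t",s["time_s"],"yaw",s["ee_rot"][2].round(2),"q6",s["qpos"][5].round(1),"pos",s["ee_pos"].round(1),"F",s["force"].round(1),"T",s["torque"].round(2),"w",round(s["gripper_width"],1))
    yw=np.radians(8.5); Q=np.array([[np.cos(yw),-np.sin(yw)],[np.sin(yw),np.cos(yw)]])
    fr=[eyes.grab_frame("scene") for _ in range(4)]; f=fr[0]; im=np.mean([cv2.cvtColor(q["image"],cv2.COLOR_BGR2GRAY).astype(np.float32) for q in fr],0).astype(np.float32)
    c=26.2-10*kn   # rough rib y from knob angle
    ys=np.arange(c-30,c+14,.5)
    def prof(xs):
        o=[]
        for x in xs:
            p=np.array([proj(f,(*(np.array([552.6,98])+Q@[x,y]),66)) for y in ys],np.float32)
            o.append(cv2.remap(im,p[:,0],p[:,1],cv2.INTER_CUBIC).ravel())
        return np.mean(o,0)
    def peak(p,c0,h=4):
        w=abs(ys-c0)<=h; i=np.flatnonzero(w)[np.argmax(p[w])]; w=abs(ys-ys[i])<=4; k=np.polyfit(ys[w]-ys[i],p[w],2); return ys[i]-k[1]/2/k[0]
    S=prof(range(-3,4,2)); L=prof(range(-20,-15,1)); Rr=prof(range(16,21,1))
    i=[j for j in range(len(ys)-1) if S[j]>70>=S[j+1]][-1]; e=ys[i]+.5*(S[i]-70)/(S[i]-S[i+1])
    rl,rr=peak(L,c),peak(Rr,c); r=(rl+rr)/2
    print("expected rib",round(c,1),"rib L,R",round(rl,2),round(rr,2),"stem end",round(e,2),"stem-rib",round(e-r,2))
    P=(prof(range(-14,-8))+prof(range(9,15)))/2; print("mid prof",P[::2].astype(int).tolist(),"from",ys[0])
run(float(sys.argv[1]))
E
python3 ptr.py 1.22
```

```text
t 12.75 yaw 117.49 q6 -9.1 pos [538.9 191.8  89.5] F [ 0.1  2.1 -0.4] T [ 0.61 -0.26 -0.04] w 11.7
expected rib 14.0 rib L,R 14.06 15.47 stem end 17.85 stem-rib 3.09
mid prof [66, 60, 56, 53, 52, 52, 51, 51, 50, 49, 47, 45, 44, 44, 46, 51, 60, 70, 78, 82, 81, 76, 68, 60, 55, 53, 53, 54, 54, 54, 51, 48, 44, 41, 38, 36, 35, 34, 34, 34, 34, 35, 36, 38] from -16.0
```

send_rows(
  targets="0 0 0 0 0 2 8; 0 0 0 0 0 6 8; 0 0 0 0 0 11 8; 0 0 0 0 0 16 8; 0 0 0 0 0 21 8; 0 0 0 0 0 26 8; 0 0 0 0 0 31 8; 0 0 0 0 0 36 8; 0 0 0 0 0 41 8; 0 0 0 0 0 46 8; 0 0 0 0 0 49 8; 0 0 0 0 0 50 8",
)

```text
time_s: 13.95
ee_pos: [539.2, 191.9, 89.6]
ee_rot: [179.9, -0.1, 67.4]
force: [1.2, 4.7, -0.3]
gripper_width: 11.7
gripper_force: 25.0
```

```bash
python3 ptr.py 2.09
```

```text
t 13.95 yaw 67.44 q6 41.0 pos [539.2 191.9  89.6] F [ 1.2  4.7 -0.3] T [ 0.72 -0.4   0.23] w 11.7
expected rib 5.3 rib L,R 5.07 6.22 stem end 11.08 stem-rib 5.44
mid prof [84, 86, 86, 82, 77, 70, 62, 55, 50, 48, 47, 47, 47, 46, 45, 44, 45, 49, 57, 66, 73, 78, 77, 72, 65, 58, 54, 53, 53, 53, 53, 52, 51, 48, 45, 41, 37, 36, 35, 35, 35, 33, 33, 36] from -24.7
```

send_rows(
  targets="0 0 0 0 0 2 8; 0 0 0 0 0 6 8; 0 0 0 0 0 10 8; 0 0 0 0 0 14 8; 0 0 0 0 0 18 8; 0 0 0 0 0 22 8; 0 0 0 0 0 26 8; 0 0 0 0 0 29 8; 0 0 0 0 0 30 8; 0 0 0 0 0 30 8",
)

```text
time_s: 14.98
ee_pos: [539.4, 191.7, 89.6]
ee_rot: [180.0, -0.1, 37.5]
force: [3.5, 4.0, -1.1]
gripper_width: 11.9
gripper_force: 25.0
```

```bash
python3 ptr.py 2.61
```

```text
t 14.9833 yaw 37.5 q6 70.9 pos [539.4 191.7  89.6] F [ 3.5  4.  -1.1] T [ 0.7  -0.53 -0.08] w 11.9
expected rib 0.1 rib L,R 0.32 0.85 stem end 5.91 stem-rib 5.33
mid prof [82, 82, 81, 78, 73, 67, 62, 57, 54, 52, 51, 49, 47, 44, 43, 42, 44, 50, 58, 67, 74, 78, 78, 74, 67, 59, 53, 52, 51, 51, 51, 50, 48, 46, 42, 39, 37, 35, 35, 35, 35, 34, 32, 33] from -29.9
```

send_rows(
  targets="0 0 0 0 0 2 8; 0 0 0 0 0 6 8; 0 0 0 0 0 10 8; 0 0 0 0 0 14 8; 0 0 0 0 0 18 8; 0 0 0 0 0 22 8; 0 0 0 0 0 26 8; 0 0 0 0 0 29 8; 0 0 0 0 0 30 8; 0 0 0 0 0 30 8",
)

```text
time_s: 16.02
ee_pos: [539.4, 191.5, 89.5]
ee_rot: [180.0, -0.1, 7.5]
force: [3.8, 3.1, -0.9]
gripper_width: 12.0
gripper_force: 25.0
```

```bash
python3 ptr.py 3.13
```

```text
t 16.0167 yaw 7.54 q6 100.9 pos [539.4 191.5  89.5] F [ 3.8  3.1 -0.9] T [ 0.67 -0.63  0.  ] w 12.0
expected rib -5.1 rib L,R -5.1 -4.47 stem end 5.79 stem-rib 10.57
mid prof [75, 77, 78, 80, 82, 83, 83, 82, 78, 73, 67, 61, 56, 52, 51, 50, 50, 49, 48, 47, 46, 47, 51, 57, 66, 73, 78, 79, 75, 69, 60, 54, 50, 48, 48, 48, 48, 47, 45, 43, 39, 36, 35, 38] from -35.099999999999994
```

send_rows(
  targets="0 0 0 0 0 2 8; 0 0 0 0 0 5 8; 0 0 0 0 0 8 8; 0 0 0 0 0 11 8; 0 0 0 0 0 14 8; 0 0 0 0 0 17 8; 0 0 0 0 0 20 8; 0 0 0 0 0 22.5 8; 0 0 0 0 0 24 8; 0 0 0 0 0 24 8; 0 0 0 0 0 24 8",
)

```text
time_s: 17.13
ee_pos: [539.4, 191.3, 89.5]
ee_rot: [-180.0, -0.1, -16.5]
force: [5.6, 2.3, -0.9]
gripper_width: 12.1
gripper_force: 25.0
```

```bash
python3 ptr.py 3.55
```

```text
t 17.1333 yaw -16.46 q6 124.9 pos [539.4 191.3  89.5] F [ 5.6  2.3 -0.9] T [ 0.54 -0.73  0.02] w 12.1
expected rib -9.3 rib L,R -9.32 -8.85 stem end -15.48 stem-rib -6.39
mid prof [73, 72, 73, 74, 77, 79, 81, 82, 84, 85, 84, 83, 81, 76, 69, 62, 57, 54, 54, 55, 54, 52, 50, 48, 47, 48, 51, 58, 67, 74, 78, 79, 75, 68, 60, 54, 51, 50, 49, 49, 48, 46, 44, 44] from -39.3
```

Estimates put the pointer at −0.2 to +0.4 mm from the mark. I'll let go of the knob, rise and check.

send_rows(
  targets="0 0 0 0 0 0 15; 0 0 0 0 0 0 25; 0 0 0 0 0 0 40; 0 0 0 0 0 0 40; 0 0 -0.01 0 0 0 40; 0 0 -0.03 0 0 0 40; 0 0 -0.055 0 0 0 40; 0 0 -0.08 0 0 0 40; 0 0 -0.105 0 0 0 40; 0 0 -0.125 0 0 0 40; 0 0 -0.13 0 0 0 40",
)

```text
time_s: 18.25
ee_pos: [540.1, 191.9, 224.0]
ee_rot: [-179.8, -0.3, -16.5]
force: [0.7, -0.1, 0.0]
gripper_width: 36.5
gripper_force: 0.0
```

```bash
sed -i 's/c+14,/c+22,/' ptr.py; python3 ptr.py 3.55
python3 - <<'E'
from h import *
from workcell import eyes
f=eyes.grab_frame("scene"); im=f["image"]
pk=[x.astype(int) for x in cv2.split(cv2.cvtColor(im,cv2.COLOR_BGR2HSV))]
cv2.imwrite("pics/c8.png",cv2.convertScaleAbs(cv2.resize(im[160:250,285:375],None,fx=6.5,fy=6.5,interpolation=cv2.INTER_CUBIC),alpha=2,beta=0))
E
```

```text
t 18.25 yaw -16.52 q6 124.9 pos [540.1 191.9 224. ] F [ 0.7 -0.1  0. ] T [ 0.08 -0.08 -0.  ] w 36.5
expected rib -9.3 rib L,R -9.34 -8.91 stem end -15.44 stem-rib -6.32
mid prof [73, 72, 72, 73, 75, 78, 80, 82, 84, 84, 83, 82, 79, 75, 69, 62, 57, 54, 54, 54, 53, 51, 49, 47, 46, 47, 50, 57, 66, 73, 77, 78, 74, 67, 59, 53, 50, 49, 49, 49, 48, 47, 45, 45, 49, 61, 78, 96, 110, 121, 129, 133] from -39.3
```

View pics/c8.png

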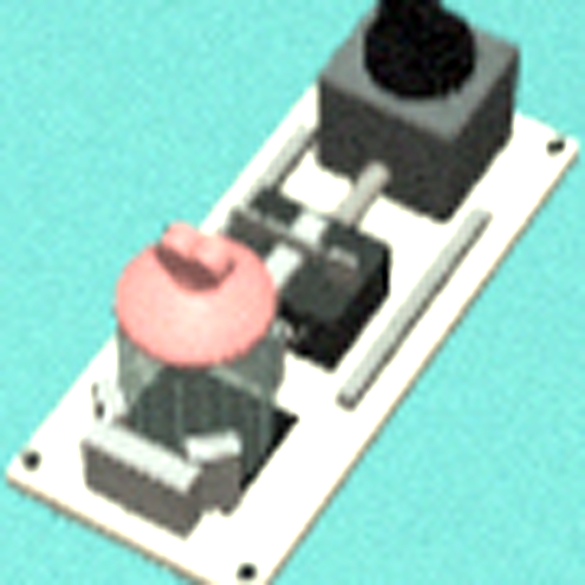

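The pointer and both ribs form one straight bar from crop (238,215) to (355,262). The jar stands upright in the V, and the gripper is clear.

```bash
python3 -c "
from workcell import env
print(env.job_done())"
```

```text
the job is handed in; nothing more can be done
None
```

The jar stands upright in the V, clamped with the pointer level with the mark to within about 0.5 mm by camera. The knob is released and the job was handed in at about 18 s; the hand-in call returned no verdict.

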